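# Tighten the clamp nut of the orange bath stage

## Robot

A 6-joint arm with a two-finger parallel gripper is mounted at the origin on the work surface. World frame = base frame: x ahead of the robot, y to its left, z up, the work surface at z = 0. Lengths are in mm, angles in rad, forces in N, time in s.
With the tool pointing down it reaches from about 300 to 875 mm from the base axis. Payload 6.4 kg.
Tool frame: the origin (TCP) lies midway between the tips of the shut fingers; the grasp point (between the pads) lies 19 mm behind it; z points along the fingers, y is the direction in which the jaws open and shut (so a half turn about z gives the same grasp; the last joint's range is limited). The gripper opens to 85 mm and grips with 20 to 120 N. Pads are 22 mm wide; open, the fingers measure 114 mm over their backs; the gripper's body (76 mm by 85 mm) begins 54 mm behind the grasp point. The pads swing forward as they close: fully open they stand 13 mm farther back than shut.
Start: joints at [-0.206, 0.181, 1.607, -0, 1.354, -0.206], TCP at [575.014, 0.015, 231.288] pointing down, gripper open.
Joint ranges: [-2.99, 2.99], [-0.89, 2.07], [0.3, 2.58], [-1.14, 4.28], [0, 2.63], [-3.12, 3.12]. Speed limits (rad/s): [2.57, 2.57, 3.01, 3.14, 3.14, 3.14].

## Interface

Orientations are given as a 3x3 rotation matrix whose columns are the frame's x, y, z axes.
In Python, from station import r gives the robot as it stands.
- The arm moves only by the shell command python3 -m creep 'ROWS' [FORCE]. ROWS is JSON, a list of rows, each an object of numbers: "x", "y", "z": the shift along the tool's x, y, z in mm; "turn": the turn about the tool's z in rad; "grip": the opening, from 0 (shut) to 1 (fully open). In form: [{"x": .., "y": .., "z": .., "turn": .., "grip": ..}, ...]. A call has 1 to 12 rows; each row shifts and turns the commanded pose from where the row before left it, along the tool's axes as they then stand; what a row does not reach is not made up. A row lasts 1/8 s, in which the tool goes at most 62.5 mm and 10.7 degrees, less where a joint would pass 70% of its speed; a pose out of reach is approached as far as the arm can. A call is refused whole if a number of a shift passes 62.5 or a number of a turn 0.188, either way. A call with a gripper value outside its range is refused whole. The fingers move at their own pace and stop on an object; FORCE is the grip in N (left out, the last holds). Time passes only in rows, so rows that do not move let the fingers close. It gives the time, the measured TCP pose, the force and the opening at its end, in the units of the state.
- r.observe(): the state, without advancing time (a new reading comes with each control period).
- r.snapshot(name): name is "scene" or "side" or "wrist"; returns a dict with "frame" (400x640x3 uint8, red, green, blue), "range_z" (400x640 float32, mm along the optical axis (not along the pixel's ray), 0 where there is no reading), "camera_matrix" (3x3 intrinsics, pixels), "R" (3x3) and "t" (3): a world point X has camera coordinates R X + t; the wrist camera has in their place "T_tool_cam" (4x4, takes a point from camera to tool coordinates, whose origin is the TCP and whose axes are the flange's). Camera axes: x right, y down, z forward; pixel columns grow to the right and rows downward; lengths in mm; the calibration is good to about 2 mm. A picture is of the moment at which its call begins: read the wrist's pose just before it.
- r.finish_job(): hands the job in, once; it reports no verdict.
Trained networks look in the newest picture that a camera, given by its name, has taken for a name from the list of things; names that differ only in an ending like _2 or _b are one class to them, and where a whole thing is asked for, a point or a joint stands for the part that bears it (a point fixed in the world has none). Each returns a list of dicts, best first, with "score" (0 to 1); they miss things now and then, are a little off and sometimes report something else, mostly with a low value. They report only what shows in the picture. A call takes as long as a camera call. They do not tell look-alikes from the thing itself.
- r.find_in(camera, label): "centre" ([row, column] in pixels, amid what is visible of it).
- r.tip_of(camera, label): "centre" ([row, column] in pixels: a listed point, or the origin of a listed thing).
The state is a dict: "clock": time; "qpos": joint angles; "joint_vel": joint speeds; "tau": joint torques, N m; "tcp_pos": TCP position; "ee_rot": TCP orientation; "ft_force": force on the tool from outside, world axes, zero at the start; "ft_torque": the same for the moment, N m; "opening": opening from 0.0 (shut) to 1.0 (fully open).
Only numpy, scipy, OpenCV 4.12 (cv2) and the standard library are available. Lean on these libraries where they do the work, as an engineer would, in place of code of your own. Each camera call takes 0.05 s, during which the arm holds its last target.

## Task

Three small specimen bath stages stand on the lab bench, each with a knurled clamp nut on its stud. The blue and white nuts are already tight; the orange one was left loose. Screw the orange nut down clockwise until it stops tight, then let go of it, and leave the blue and white nuts as they are.

Things in the scene. Friction and masses are not known exactly. Their poses are not given: they have to be found in the camera images.
- orange_nut_centre (a point): Centre of the loose nut's orange knurled head: upright cylinder 36 mm across, 26 high, grip across any diameter from above. 58 mm above the bench, sinking 2 mm per rad turned. Below: brass shank 22 across, 12 high, on a fixed steel disc (60 across, top at 30 mm) in a dish 140 across, floor 24, rim 34 mm above the bench. An 8 mm stud rises from the head to 80 mm. z up; x, y turn with the nut.
- orange_nut (a joint): Turn of the orange nut, rad, growing clockwise seen from above: starts loose at 0 to 0.5; 1.3 is the hard stop, tight. One grasp suffices. Steady drag of 0.06 N m; stays where it is left. Fingers that turn past the stop slip round the head. When tight, the black line on top of the head points to the black mark on the steel disc.
- blue_nut (a joint): Turn of the blue nut, same make and measure as the orange one, on its own stage at least 155 mm from the other stages, centre to centre; already tight at 1.3.
- white_nut (a joint): Turn of the white nut, same make and measure as the orange one, on its own stage at least 155 mm from the other stages, centre to centre; already tight at 1.3.
There are look-alikes about, which are no part of the job. Leave any purple look-alike of the part that bears white_nut alone. Leave any turquoise look-alike of the part that bears orange_nut_centre alone.

How it is judged:
By the outcome, as a careful person would: the job done as asked, in the order asked, and still so for the second after the job is handed in, with the robot touching nothing.
It also fails if it takes over 35 s, if anything falls off the work surface, if the arm or the gripper's body presses on something with over 40 N, if the wrist force passes 120 N, or if a joint passes its speed limit or range.

## Working session

There is one attempt and no reset: what is moved stays moved. The work goes in short steps, Python scripts to look and compute and a shell command to move; the robot and the scene stay as the last step left them, time stands still between calls to the robot, and variables do not carry over. Pictures are saved under pics/ and viewed, and the job is handed in when it is done.

```bash
ls; mkdir -p pics; python3 - <<'E'
from station import r
import cv2
s=r.observe();print(s['clock'],s['tcp_pos'],s['ee_rot'])
for c in ['scene','side','wrist']:
    d=r.snapshot(c);cv2.imwrite(f'pics/{c}0.png',d['frame'][:,:,::-1])
    for l in ['orange_nut_centre','orange_nut','blue_nut','white_nut']:
        print(c,l,[(x['centre'],round(x['score'],2)) for x in r.tip_of(c,l)],[(x['centre'],round(x['score'],2)) for x in r.find_in(c,l)])
print(r.observe()['clock'])
E
```

```text
pics
0.0 [5.74444055e+02 1.26003226e-01 2.30382460e+02] [[ 4.91297050e-05  9.99998521e-01 -1.71911339e-03]
 [ 9.99999934e-01 -4.85127974e-05  3.58892035e-04]
 [ 3.58808105e-04 -1.71913091e-03 -9.99998458e-01]]
scene orange_nut_centre [([341.9, 371.6], 0.67)] [([250.5, 399.9], 0.65), ([342.6, 369.0], 0.56)]Traceback (most recent call last):
  File "<stdin>", line 7, in <module>
ValueError: it knows: orange_nut_centre
```

```bash
python3 - <<'E'
from station import r
import cv2
for c in ['scene','side','wrist']:
    d=r.snapshot(c);cv2.imwrite(f'pics/{c}0.png',d['frame'][:,:,::-1])
    print(c,[(x['centre'],round(x['score'],2)) for x in r.tip_of(c,'orange_nut_centre')])
    for l in ['orange_nut','blue_nut','white_nut']:
        print(c,l,[(x['centre'],round(x['score'],2)) for x in r.find_in(c,l)])
print(r.observe()['clock'])
E
```

```text
scene [([344.7, 368.7], 0.92), ([252.5, 399.9], 0.75)]
scene orange_nut [([342.3, 370.0], 0.74), ([253.8, 401.7], 0.62)]
scene blue_nut [([197.7, 297.0], 0.71)]
scene white_nut [([138.0, 229.8], 0.8)]
side [([174.8, 309.8], 0.63), ([155.4, 363.1], 0.44)]
side orange_nut [([154.5, 358.9], 0.68)]
side blue_nut [([220.1, 344.5], 0.49)]
side white_nut [([307.9, 261.1], 0.92)]
wrist []
wrist orange_nut []
wrist blue_nut [([183.0, 285.0], 0.76), ([380.1, 293.5], 0.64)]
wrist white_nut [([380.5, 294.9], 0.61)]
0.9
```

View pics/scene0.png

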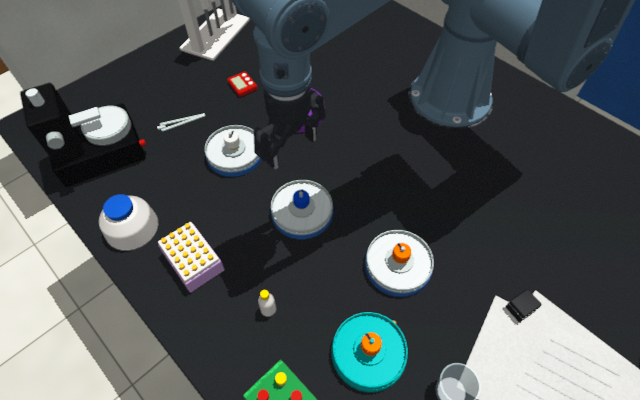

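View pics/side0.png

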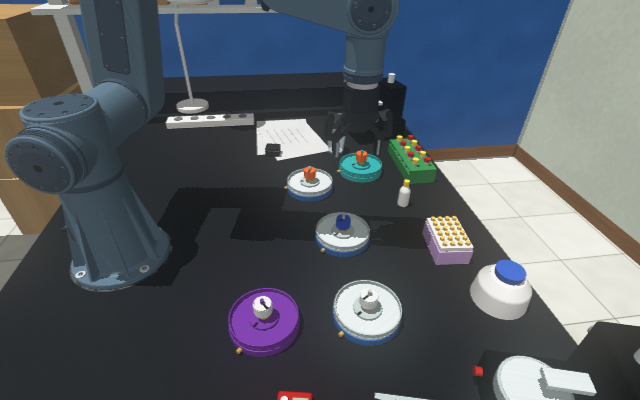

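View pics/wrist0.png

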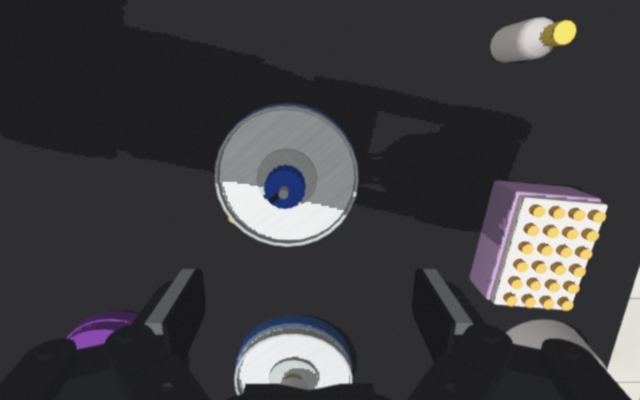

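Two parts could be taken for the orange nut in the scene view: the one on the white dish at (row 252, col 400) and the one on the turquoise dish at (343, 370). The turquoise one is the look-alike, so I choose (252, 400). Next I measure it and check a close crop.

```bash
cat > h.py <<'E'
import numpy as np
def world(d,row,col,z=None):
    K,R,t=d['camera_matrix'],np.array(d['R']),np.array(d['t'])
    ray=np.linalg.inv(K)@[col,row,1]
    C=-R.T@t; w=R.T@ray
    if z is None: return C+w*d['range_z'][int(round(row)),int(round(col))]
    return C+w*(z-C[2])/w[2]
E
python3 - <<'E'
from station import r
import cv2,numpy as np
from h import *
for c in ['scene','side']:
    d=r.snapshot(c);f=d['frame']
    P=[(252,400),(343,370)] if c=='scene' else [(174,310),(157,362)]
    for p in P: print(c,p,world(d,*p,58))
    # orange pixels, 3D fit
    hsv=cv2.cvtColor(f,cv2.COLOR_RGB2HSV)
    m=((hsv[...,0]<16)&(hsv[...,1]>170)&(hsv[...,2]>90)).astype(np.uint8)
    n,lab,st,ce=cv2.connectedComponentsWithStats(m)
    for i in range(1,n):
        if st[i,4]<40: continue
        rr,cc=np.where(lab==i)
        X=np.array([world(d,a,b) for a,b in zip(rr,cc) if d['range_z'][a,b]>0])
        top=X[X[:,2]>np.percentile(X[:,2],60)]
        print(c,ce[i][::-1],st[i,4],'mean',X.mean(0).round(1),'min',np.percentile(X,3,0).round(1),'max',np.percentile(X,97,0).round(1),'raytop z58',world(d,*ce[i][::-1],60).round(1))
    y,x=P[0]
    cr=f[y-50:y+50,x-60:x+60];cv2.imwrite(f'pics/crop_{c}.png',cv2.resize(cr,None,fx=5,fy=5,interpolation=cv2.INTER_CUBIC)[:,:,::-1])
E
```

```text
scene (252, 400) [494.517475   231.99608421  58.        ]
scene (343, 370) [677.14343697 315.59323312  58.        ]
scene [ 84.40996169 242.89272031] 261 mean [ 387.5 -428.    16.5] min [ 350.1 -473.8    4.4] max [ 416.9 -399.2   21.7] raytop z58 [ 413.4 -385.7   60. ]
scene [256.02255639 399.58646617] 133 mean [505.7 239.1  65.2] min [491.8 221.1  51.5] max [513.5 252.3  74.8] raytop z58 [503.2 237.9  60. ]
scene [349.86206897 368.59770115] 87 mean [689.9 323.1  64.4] min [676.4 305.3  50.3] max [696.3 334.7  73.6] raytop z58 [688.7 322.5  60. ]
scene [394.58252427 262.63106796] 103 mean [877.2 250.8  75.4] min [869.6 243.   70.2] max [885.4 259.3  78.6] raytop z58 [876.3 247.3  60. ]
scene [394.97916667 295.96875   ] 96 mean [837.  290.4  75.5] min [829.  283.3  71.8] max [845.3 298.3  78.9] raytop z58 [835.4 287.7  60. ]
side (174, 310) [499.03387461 225.92126159  58.        ]
side (157, 362) [682.2552905  309.42984498  58.        ]
side [156.10752688 360.84946237] 93 mean [677.4 307.6  62.6] min [663.6 296.2  48.2] max [695.1 326.4  72.5] raytop z58 [678.9 312.3  60. ]
side [172.45  306.325] 40 mean [487.7 225.   65. ] min [481.2 216.2  51. ] max [492.2 244.   73.9] raytop z58 [488.6 233.   60. ]
side [370.41818182 478.45454545] 55 mean [ 713.4 -423.9   41.5] min [ 708.  -429.2   37.2] max [ 718.9 -417.6   44. ] raytop z58 [ 703.3 -432.8   60. ]
side [394.52195122 294.04878049] 205 mean [ 391.4 -410.    18.4] min [ 364.2 -418.1   16. ] max [ 418.7 -401.5   20.5] raytop z58 [ 390.7 -430.2   60. ]
```

View pics/crop_scene.png

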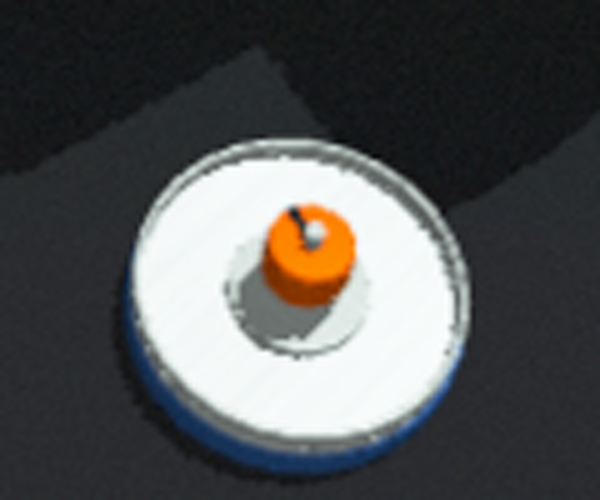

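The crop shows a white dish with a blue base, an orange head and a black line pointing up-left, so this is the right one. It sits near (497, 230). I move to a hover that puts it under the wrist camera.

```bash
python3 -m creep '[{"x":30,"y":-14,"z":4},{"x":34,"y":-16,"z":6},{"x":34,"y":-16,"z":6},{"x":34,"y":-16,"z":6},{"x":30,"y":-14,"z":6},{"x":6,"y":-3,"z":2},{"x":0}]' 40
cat > w.py <<'E'
from station import r
import cv2,numpy as np,sys
def look(name):
    s=r.observe();d=r.snapshot('wrist');f=d['frame']
    cv2.imwrite(f'pics/{name}.png',f[:,:,::-1])
    T=np.array(d['T_tool_cam']);Rw=np.array(s['ee_rot']);p=np.array(s['tcp_pos'])
    R=Rw@T[:3,:3];C=Rw@T[:3,3]+p
    K=d['camera_matrix']
    def at(row,col,z=None):
        w=R@(np.linalg.inv(K)@[col,row,1])
        return C+w*(d['range_z'][int(row),int(col)] if z is None else (z-C[2])/w[2])
    return s,d,at
E
python3 - <<'E'
from w import *
s,d,at=look('w1')
print(s['clock'],s['tcp_pos'],s['qpos'])
for x in r.tip_of('wrist','orange_nut_centre'): print(x, at(*x['centre'],58))
hsv=cv2.cvtColor(d['frame'],cv2.COLOR_RGB2HSV)
m=((hsv[...,0]<16)&(hsv[...,1]>170)&(hsv[...,2]>90)).astype(np.uint8)
n,lab,st,ce=cv2.connectedComponentsWithStats(m)
for i in range(1,n):
    if st[i,4]>100:
        rr,cc=np.where(lab==i)
        X=np.array([at(a,b) for a,b in zip(rr,cc) if d['range_z'][a,b]>0])
        print(ce[i][::-1],st[i],'pct3',np.percentile(X,3,0).round(1),np.percentile(X,97,0).round(1),'med',np.median(X,0).round(1),at(*ce[i][::-1],70).round(1))
E
```

```text
1.0 [5.75014928e+02 3.46939072e-02 2.31297879e+02] [-2.06265843e-01  1.80785755e-01  1.60699710e+00  2.11279796e-06
  1.35380584e+00 -2.06262629e-01]invalid input
```

View pics/w1.png

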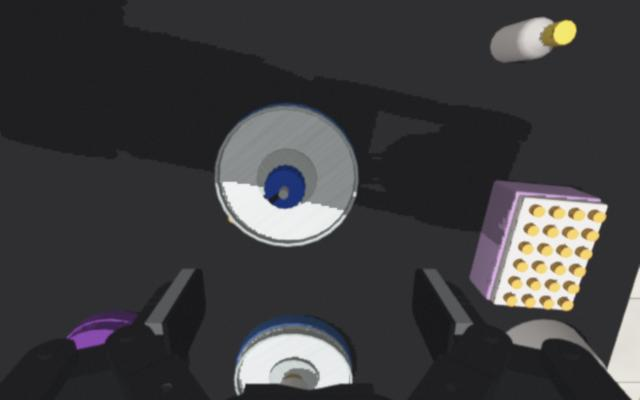

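The move was refused as invalid; rows probably need every key.

```bash
python3 -m creep '[{"x":30,"y":-14,"z":4,"turn":0,"grip":1},{"x":34,"y":-16,"z":6,"turn":0,"grip":1},{"x":34,"y":-16,"z":6,"turn":0,"grip":1},{"x":34,"y":-16,"z":6,"turn":0,"grip":1},{"x":30,"y":-14,"z":6,"turn":0,"grip":1},{"x":6,"y":-3,"z":2,"turn":0,"grip":1},{"x":0,"y":0,"z":0,"turn":0,"grip":1}]' 40
cat > m.py <<'E'
from w import *
s,d,at=look(sys.argv[1])
print(s['clock'],s['tcp_pos'],s['qpos'].__repr__())
for x in r.tip_of('wrist','orange_nut_centre'): print(x, at(*x['centre'],58))
hsv=cv2.cvtColor(d['frame'],cv2.COLOR_RGB2HSV)
m=((hsv[...,0]<16)&(hsv[...,1]>170)&(hsv[...,2]>90)).astype(np.uint8)
n,lab,st,ce=cv2.connectedComponentsWithStats(m)
for i in range(1,n):
    if st[i,4]>100:
        rr,cc=np.where(lab==i)
        X=np.array([at(a,b) for a,b in zip(rr,cc) if d['range_z'][a,b]>0])
        T=X[X[:,2]>np.median(X[:,2])-4]
        c,rad=cv2.minEnclosingCircle(T[:,:2].astype(np.float32))
        print(ce[i][::-1],st[i],'med z',np.median(X[:,2]).round(1),'top circle',c,rad)
E
python3 m.py w1
```

```text
clock: 1.98
tcp_pos: [496.1, 168.0, 201.3]
ee_rot: [[-0.001, 1.0, 0.0], [1.0, 0.001, -0.0], [-0.0, 0.0, -1.0]]
ft_force: [0.7, 0.2, -0.1]
opening: 0.997
1.975 [496.08804003 168.00512204 201.31076982] array([ 9.99137862e-02,  9.58295974e-02,  1.76566356e+00, -3.80891725e-04,
        1.27998686e+00,  9.91013078e-02])
{'centre': [99.0, 310.3], 'score': 0.65} [496.56034768 237.12771615  58.        ]
[  3.97443182 562.51704545] [541   0  53  11 352] med z 60.5 top circle (675.9072265625, 303.3792724609375) 11.713251113891602
[104.80631277 321.9856528 ] [308  80  27  47 697] med z 70.0 top circle (498.77294921875, 234.37887573242188) 16.803518295288086
```

View pics/w1.png

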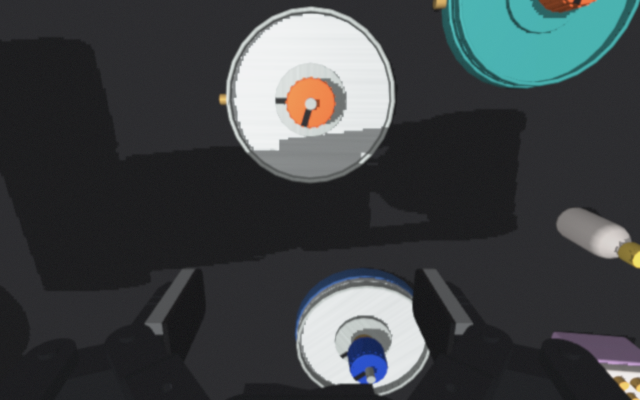

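The wrist view shows the orange nut on the white dish at (row 102, col 310). The black line points down (124, 305) and the disc mark is at the left (101, 281), so about 1.3 rad clockwise remains. The turquoise look-alike is at upper right.

```bash
python3 - <<'E'
from w import *
s,d,at=look('w1b')
f=d['frame']
print('stud',at(103.5,310.5,80),'head',at(102,310,70.5))
hsv=cv2.cvtColor(f,cv2.COLOR_RGB2HSV)
m=((hsv[...,0]<22)&(hsv[...,1]>120)&(hsv[...,2]>60)).astype(np.uint8)
m[:, :250]=0;m[:,400:]=0;m[:50]=0;m[150:]=0
rr,cc=np.where(m);pts=np.c_[cc,rr].astype(np.float32)
(c,rad)=cv2.minEnclosingCircle(pts);print('enc',c,rad,at(c[1],c[0],70.5),at(c[1],c[0],66))
# stud px depth
print([at(r_,310).round(1) for r_ in (101,103,105)])
# dish rim: fit ellipse to far-from-bench depth
Z=np.array([[at(a,b)[2] if d['range_z'][a,b]>0 else -1 for b in range(200,420)] for a in range(0,200)])
m=(Z>20).astype(np.uint8)
n,lab,st,ce=cv2.connectedComponentsWithStats(m)
i=lab[95,110];cn=max(cv2.findContours((lab==i).astype(np.uint8),0,1)[0],key=len)
e=cv2.fitEllipse(cn);print(e,at(e[0][1],e[0][0]+200,32))
cv2.imwrite('pics/w1crop.png',cv2.resize(f[30:180,220:420],None,fx=4,fy=4,interpolation=cv2.INTER_CUBIC)[:,:,::-1])
E
```

```text
stud [497.35785458 234.14103997  80.        ] head [497.05465209 234.73732589  70.5       ]
enc (309.2325134277344, 100.77963256835938) 25.29530906677246 [496.49336983 235.59642892  70.5       ] [496.50839585 235.40914887  66.        ]
[array([497. , 235.8,  79.5]), array([497. , 234.4,  79.2]), array([497. , 233.1,  80.2])]
((108.97758483886719, 93.1474838256836), (167.31878662109375, 174.24488830566406), 0.3334447741508484) [496.40603298 240.07998754  32.        ]
```

View pics/w1crop.png

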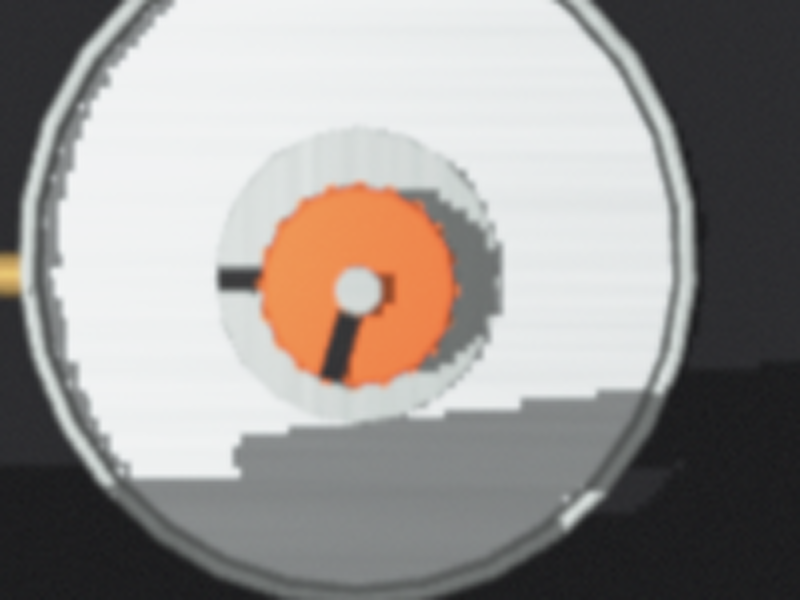

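```bash
python3 -m creep '[{"x":13,"y":0,"z":30,"turn":0,"grip":1},{"x":14,"y":1,"z":30,"turn":0,"grip":1},{"x":10,"y":0,"z":20,"turn":0,"grip":1},{"x":0,"y":0,"z":0,"turn":0,"grip":1}]' 40
python3 m.py w2; python3 - <<'E'
from w import *
s,d,at=look('w2b')
f=d['frame']
hsv=cv2.cvtColor(f,cv2.COLOR_RGB2HSV)
m=((hsv[...,0]<22)&(hsv[...,1]>120)&(hsv[...,2]>60)).astype(np.uint8)
n,lab,st,ce=cv2.connectedComponentsWithStats(m)
i=1+np.argmax(st[1:,4]); rr,cc=np.where(lab==i)
c,rad=cv2.minEnclosingCircle(np.c_[cc,rr].astype(np.float32));print(c,rad,at(c[1],c[0],68))
cand=[(a,b) for a in range(100,398) for b in range(200,440) if d['range_z'][a,b]>0]
X=np.array([at(a,b) for a,b in cand]);k=(X[:,2]>76)&(X[:,2]<84)&(np.hypot(X[:,0]-497,X[:,1]-234)<15)
print('stud pts',k.sum(),X[k].mean(0) if k.any() else '')
E
```

```text
clock: 2.62
tcp_pos: [496.2, 204.4, 119.8]
ee_rot: [[0.0, 1.0, -0.003], [1.0, -0.0, -0.001], [-0.001, -0.003, -1.0]]
ft_force: [-0.8, -0.7, -0.9]
opening: 1.001
2.625 [496.17946368 204.38712217 119.7745216 ] array([ 1.69496814e-01,  2.28193743e-01,  1.79445739e+00, -1.40988154e-04,
        1.12243595e+00,  1.69889739e-01])
{'centre': [172.3, 310.5], 'score': 0.68} [496.25832278 235.69007929  58.        ]
[ 26.30940834 629.45101843] [ 616    0   24   55 1031] med z 53.1 top circle (668.5787353515625, 312.94744873046875) 14.207253456115723
[173.22710487 312.19276219] [ 279  141   65   67 2708] med z 70.1 top circle (496.54718017578125, 235.7511444091797) 18.174562454223633
(307.6506652832031, 173.00665283203125) 34.03350067138672 [496.49890175 237.16223067  68.        ]
stud pts 190 [496.42301117 235.54809304  79.35114398]
```

View pics/w2.png

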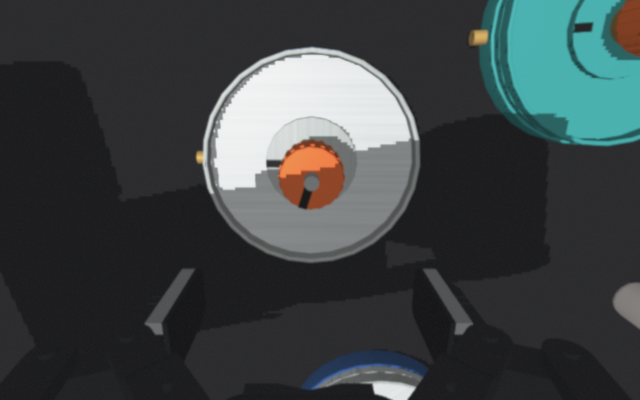

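The nut is at (496.5, 235.5), with the stud top measured at 79.4 mm (80 expected) and the head top at about 70 mm. I go over it, descend to TCP z ≈ 40 and check before closing.

```bash
python3 -m creep '[{"x":16,"y":0,"z":0,"turn":0,"grip":1},{"x":15,"y":0,"z":0,"turn":0,"grip":1},{"x":0,"y":0,"z":20,"turn":0,"grip":1},{"x":0,"y":0,"z":25,"turn":0,"grip":1},{"x":0,"y":0,"z":20,"turn":0,"grip":1},{"x":0,"y":0,"z":15,"turn":0,"grip":1},{"x":0,"y":0,"z":0,"turn":0,"grip":1}]' 40
python3 - <<'E'
from w import *
look('w3');d=r.snapshot('scene');cv2.imwrite('pics/s3.png',cv2.resize(d['frame'][180:320,320:500],None,fx=4,fy=4)[:,:,::-1])
E
```

```text
clock: 3.65
tcp_pos: [496.1, 236.4, 40.3]
ee_rot: [[-0.001, 1.0, -0.002], [1.0, 0.001, -0.0], [-0.0, -0.002, -1.0]]
ft_force: [-0.9, 0.2, 0.8]
opening: 0.998
```

View pics/s3.png

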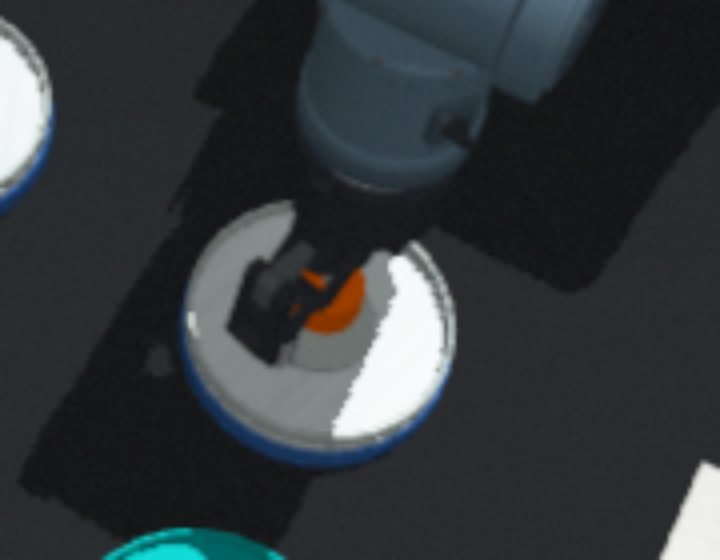

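View pics/w3.png

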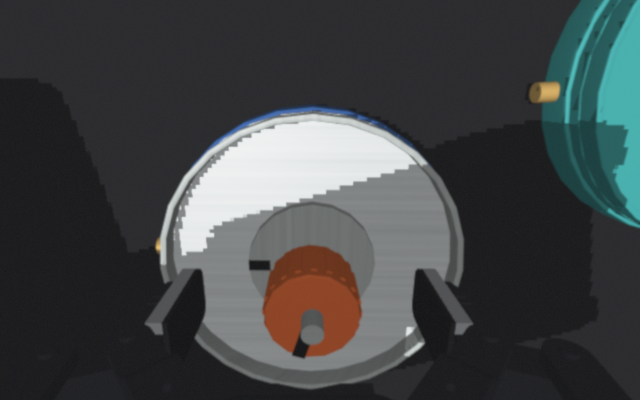

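The nut sits midway between the fingers (cols 195 and 425, nut at 312). I close on it.

```bash
python3 -m creep '[{"x":0,"y":0,"z":0,"turn":0,"grip":0.6},{"x":0,"y":0,"z":0,"turn":0,"grip":0.3},{"x":0,"y":0,"z":0,"turn":0,"grip":0.2},{"x":0,"y":0,"z":0,"turn":0,"grip":0.2},{"x":0,"y":0,"z":0,"turn":0,"grip":0.2},{"x":0,"y":0,"z":0,"turn":0,"grip":0.2}]' 40; python3 -c "
from station import r;s=r.observe();print(s['ft_force'],s['ft_torque'])"
```

```text
clock: 4.5
tcp_pos: [497.4, 236.1, 41.9]
ee_rot: [[-0.0, 1.0, 0.001], [1.0, 0.0, 0.0], [0.0, 0.001, -1.0]]
ft_force: [-0.6, -1.5, 5.7]
opening: 0.411
[-0.60349233 -1.54497133  5.66341083] [-0.0844745   0.21364599 -0.01763229]
```

The opening of 0.41 (35 mm) matches the head. I turn clockwise (positive turn), following the sink.

```bash
python3 -m creep '[{"x":0,"y":0,"z":0.2,"turn":0.1,"grip":0.2},{"x":0,"y":0,"z":0.3,"turn":0.15,"grip":0.2},{"x":0,"y":0,"z":0.3,"turn":0.15,"grip":0.2},{"x":0,"y":0,"z":0.3,"turn":0.15,"grip":0.2},{"x":0,"y":0,"z":0.3,"turn":0.15,"grip":0.2},{"x":0,"y":0,"z":0.3,"turn":0.15,"grip":0.2},{"x":0,"y":0,"z":0.2,"turn":0.1,"grip":0.2},{"x":0,"y":0,"z":0,"turn":0,"grip":0.2}]' 40; python3 - <<'E'
from w import *
s,_,_=look('w4');print(s['ft_force'],s['ft_torque'],s['qpos'])
E
```

```text
clock: 5.5
tcp_pos: [498.5, 235.5, 40.0]
ee_rot: [[0.813, 0.582, 0.003], [0.582, -0.813, -0.0], [0.002, 0.002, -1.0]]
ft_force: [2.9, -4.1, 3.3]
opening: 0.411
[ 2.85410295 -4.13944688  3.26049971] [-0.66374689 -0.57406819 -0.07429447] [ 2.26711312e-01  3.78685600e-01  1.79355065e+00 -1.32534662e-03
  9.66758387e-01  1.17674440e+00]
```

View pics/w4.png

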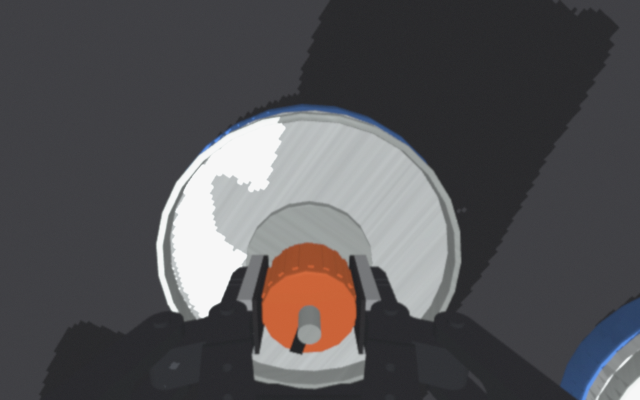

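The line keeps its place in the tool image, so the nut turns with the gripper, and the wrist torque of 0.07 N m matches the drag. I go on to the stop.

```bash
python3 -m creep '[{"x":0,"y":0,"z":0.2,"turn":0.1,"grip":0.2},{"x":0,"y":0,"z":0.2,"turn":0.1,"grip":0.2},{"x":0,"y":0,"z":0.2,"turn":0.08,"grip":0.2},{"x":0,"y":0,"z":0,"turn":0,"grip":0.2}]' 40; python3 -c "
from station import r;s=r.observe();print(s['ft_force'],s['ft_torque'],s['qpos'])"
python3 -m creep '[{"x":0,"y":0,"z":0.1,"turn":0.05,"grip":0.2},{"x":0,"y":0,"z":0,"turn":0.04,"grip":0.2},{"x":0,"y":0,"z":0,"turn":0,"grip":0.2}]' 40; python3 - <<'E'
from w import *
s,_,_=look('w5');print(s['ft_force'],s['ft_torque'],s['qpos'])
E
```

```text
clock: 6.05
tcp_pos: [498.6, 235.2, 39.5]
ee_rot: [[0.942, 0.336, 0.003], [0.336, -0.942, -0.001], [0.002, 0.002, -1.0]]
ft_force: [3.4, -5.5, 2.4]
opening: 0.407
[ 3.3625971  -5.49504316  2.37732866] [-0.99565742 -0.68087107 -0.02764269] [ 0.2263835   0.3796821   1.79365814 -0.00201481  0.96559566  1.45601355]
clock: 6.42
tcp_pos: [499.0, 235.2, 39.4]
ee_rot: [[0.968, 0.252, 0.004], [0.252, -0.968, -0.002], [0.003, 0.002, -1.0]]
ft_force: [5.8, -5.6, 1.3]
opening: 0.41
[ 5.80690917 -5.58059242  1.28671542] [-0.91447591 -0.8928297   0.74583161] [ 0.2265831   0.37995318  1.79341362 -0.00288437  0.96467922  1.54409867]
```

View pics/w5.png

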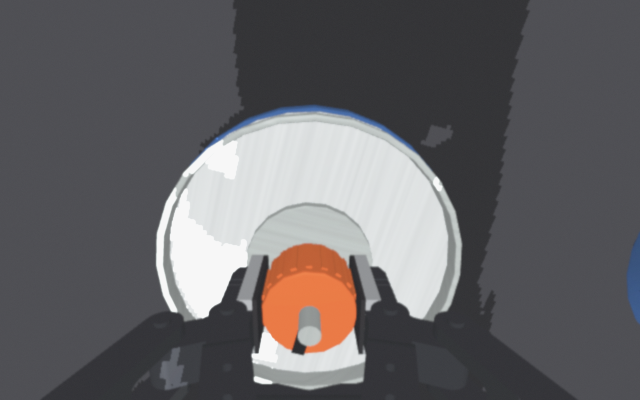

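The wrist torque jumped to 0.75 N m, so the stop is reached at about 1.3 rad. I give one small nudge more, then open and raise.

```bash
python3 -m creep '[{"x":0,"y":0,"z":0,"turn":0.04,"grip":0.2},{"x":0,"y":0,"z":0,"turn":0,"grip":0.2}]' 40; python3 -c "
from station import r;s=r.observe();print(s['ft_force'],s['ft_torque'],s['qpos'][5])"
python3 -m creep '[{"x":0,"y":0,"z":0,"turn":0,"grip":0.6},{"x":0,"y":0,"z":0,"turn":0,"grip":1},{"x":0,"y":0,"z":0,"turn":0,"grip":1},{"x":0,"y":0,"z":0,"turn":0,"grip":1},{"x":0,"y":0,"z":0,"turn":0,"grip":1}]'
```

```text
clock: 6.72
tcp_pos: [499.7, 235.2, 39.5]
ee_rot: [[0.977, 0.213, 0.005], [0.213, -0.977, -0.001], [0.005, 0.002, -1.0]]
ft_force: [7.8, -5.8, -0.8]
opening: 0.407
[ 7.82363412 -5.82854799 -0.82944695] [-0.84571983 -1.32054291  0.84808077] 1.5840148716222353
clock: 7.35
tcp_pos: [496.8, 236.1, 38.6]
ee_rot: [[0.978, 0.21, -0.0], [0.21, -0.978, 0.0], [-0.0, -0.0, -1.0]]
ft_force: [-0.3, 0.6, -0.3]
opening: 1.001
```

```bash
python3 -m creep '[{"x":0,"y":0,"z":-20,"turn":0,"grip":1},{"x":0,"y":0,"z":-35,"turn":0,"grip":1},{"x":0,"y":0,"z":-35,"turn":0,"grip":1},{"x":-20,"y":0,"z":-35,"turn":0,"grip":1},{"x":-30,"y":0,"z":-25,"turn":0,"grip":1},{"x":-20,"y":0,"z":-10,"turn":0,"grip":1},{"x":0,"y":0,"z":0,"turn":0,"grip":1}]'
python3 - <<'E'
from w import *
s,d,_=look('w6');print(s['clock'],s['ft_force'])
cv2.imwrite('pics/w6c.png',cv2.resize(d['frame'][20:170,220:420],None,fx=4,fy=4,interpolation=cv2.INTER_CUBIC)[:,:,::-1])
for c in ('scene','side'): cv2.imwrite(f'pics/{c}6.png',r.snapshot(c)['frame'][:,:,::-1])
E
```

```text
clock: 8.22
tcp_pos: [428.3, 221.5, 199.7]
ee_rot: [[0.978, 0.21, 0.002], [0.21, -0.978, 0.001], [0.002, -0.0, -1.0]]
ft_force: [-0.0, -0.3, 0.8]
opening: 0.998
8.225 [-0.01245173 -0.27796458  0.82626978]
```

View pics/w6c.png

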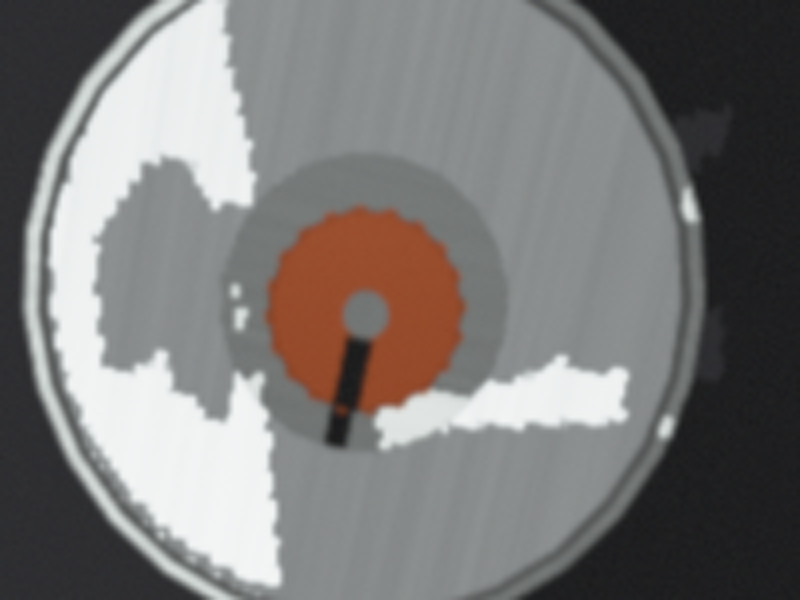

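View pics/scene6.png

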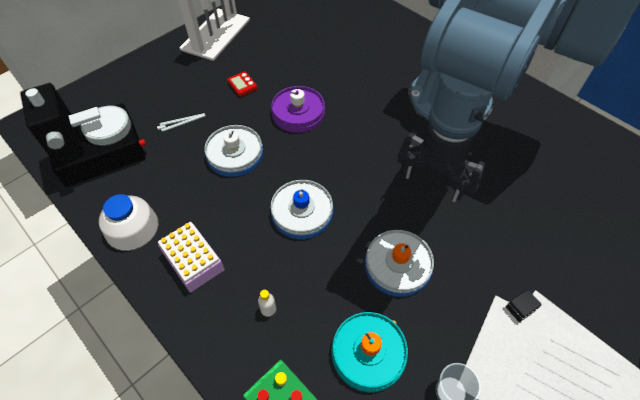

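View pics/side6.png

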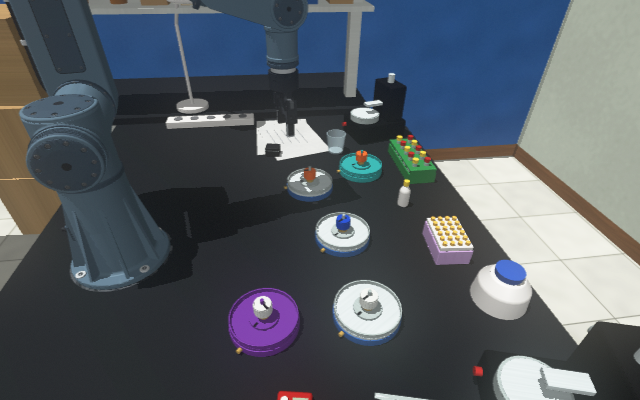

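The close crop shows the black line (370, 350) running straight into the disc mark (430, 338), so the nut is tight. The other stages are where they were, and the gripper is clear.

```bash
python3 -c "
from station import r;print(r.finish_job())"
```

```text
the job is handed in; nothing more can be done
None
```

The orange nut on the white dish is screwed down clockwise to its stop and released, and the job is handed in at about 8.4 s of the 35 s allowed. I turned it through about 1.3 rad in a single grasp.

- **Tightness:** in the last turn the wrist torque rose from about 0.07 N m of drag to 0.75–0.85 N m, so the hard stop was reached. The close picture afterwards shows the black line on the head running straight into the mark on the steel disc.
- **Release:** the gripper is open and well clear of the nut, with wrist forces under 1 N.
- **Other stages:** the blue and white nuts and the turquoise and purple look-alikes were not touched. They look unchanged in the scene and side pictures.
- **Faults and disagreements:** my first move call was refused because its rows lacked some keys, so nothing moved. The scene camera placed the nut about 4 mm off the wrist camera's position, and the side camera further off. I used the wrist measurement, and the fingers closed on the head as expected. No final check failed.

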